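Fill the spacer cassette from the tip-up tray and lift it out by its catches

ROBOT

A 7-joint arm with a two-finger parallel gripper is mounted at the origin on the work surface. World frame = base frame: x ahead of the robot, y to its left, z up, the work surface at z = 0. Lengths are in mm, angles in rad, forces in N, time in s.
With the tool pointing down it reaches from about 350 to 900 mm from the base axis. Payload 8.1 kg.
Tool frame: the origin (TCP) lies where the fingers leave the gripper's body, on its centre line; the fingertips stand 73 mm ahead of it and the grasp point (between the pads) lies 54 mm ahead of it; z points along the fingers, y is the direction in which the jaws open and shut (so a half turn about z gives the same grasp; the last joint's range is limited). The gripper opens to 85 mm and grips with 20 to 120 N. Pads are 22 mm wide; open, the fingers measure 114 mm over their backs; the gripper's body (76 mm by 85 mm) begins 54 mm behind the grasp point. The pads swing forward as they close: fully open they stand 13 mm farther back than shut.
Start: joints at [1.05, 0.434, 0.025, 1.573, -0.012, 1.134, -0.075], TCP at [253.572, -571.261, 303.923] pointing down, gripper open.
Joint ranges: [-2.62, 2.62], [-0.44, 2.09], [-1.27, 1.32], [0.08, 2.57], [-1.32, 4.46], [0.12, 2], [-2.74, 2.74]. Speed limits (rad/s): [2.22, 2.22, 3.01, 3.01, 3.14, 3.14, 3.14].

INTERFACE

Orientations are given as a unit quaternion [x, y, z, w].
In Python, from rig import move_ptp, move_linear, move_j, gripper_open, grab, sleep, inverse_kinematics, sense, camera, PlanningError, hand_in gives the robot as it stands. Calls block until the motion is done:
- move_ptp(position, orientation): joint-space move of the TCP to a pose.
- move_linear(position, rate=150, attitude=None, stop_force=None): straight line of the TCP; attitude=None keeps the orientation; rate is the mean speed in mm/s. With stop_force (N) it stops when the force on the tool has changed by that much, and returns True; else False.
- move_j(angles): joint-space move.
- gripper_open() and grab(f_grip=None): open the fingers fully, or close them until they stop; f_grip is the grip in N (None keeps the last).
- sleep(seconds).
- inverse_kinematics(position, orientation): joint angles nearest the present ones, or None.
- sense(): the state.
- camera(name): name is "side" or "top" or "wrist"; returns a dict with "pixels" (420x560x3 uint8, red, green, blue), "fx", "fy", "cx", "cy" (pixels), "rvec" (rotation vector, rad) and "tvec" (3), from world to camera coordinates, as OpenCV has them. Camera axes: x right, y down, z forward; pixel columns grow to the right and rows downward; lengths in mm; the calibration is good to about 2 mm. A picture is of the moment at which its call begins. There is no depth.
A pose or a line that the arm cannot do raises PlanningError and nothing moves.
- hand_in(): hands the job in, once; it reports no verdict.
The state is a dict: "time": time; "joint_positions": joint angles; "dq": joint speeds; "joint_torque": joint torques, N m; "ee_pos": TCP position; "eef_rot": TCP orientation; "ft_force": force on the tool from outside, world axes, zero at the start; "torque": the same for the moment, N m; "gripper_width": opening from 0.0 (shut) to 1.0 (fully open).
Only numpy, scipy, OpenCV 4.12 (cv2) and the standard library are available. Lean on these libraries where they do the work, as an engineer would, in place of code of your own. Each camera call takes 0.05 s, during which the arm holds its last target.

TASK

On the cassette loader, tip the hinged tray up by its cross bar until all four brass spacers have dropped into the cassette, and let the tray down again. Then pinch the cassette's two side catches together, lift the loaded cassette straight up, level, until it hangs well clear of the loader (12 cm or more above its seat), and finish while still holding it there by the pinched catches, touching nothing else. Leave the jar, the spool and the screwdriver alone.

Things in the scene. Friction and masses are not known exactly. Their poses are not given: they have to be found in the camera images.
- loader: Fixed bench fixture: grey base plate 125 x 300 x 12 mm (local x, y, z), aluminium dock towards -y, hinged steel tray towards +y. Origin on the table under the plate, z up. The lowered tray's nose ends 6 mm from the cassette's end wall, 18 mm above its rim, not over it.
- seat (a point): Centre of the dock floor under the seated cassette, loader-local (0, -75, 12) mm. On both sides (x 34 to 48 mm out, 44 mm long in y) a keeper lip, 16 to 24 mm above the seat, traps the catch teeth. Corner and end guides 34 mm high (x within 29 mm, over 40 mm off in y), 1.5 mm clear of the cassette: it must leave straight up.
- cassette: Loose black open box 42 x 120 x 70 mm (x, y, z), walls 3 mm, about 0.26 kg empty. Origin under its centre; seated, axes parallel to the loader's. Halfway along each long side an upright grey catch plate, 28 mm wide (y), 6 to 68 mm above the underside; outer faces 65 mm apart at rest, 52 mm fully pinched.
- cassette_grip (a point): Point midway between the two catch plates, 53 mm above the cassette's underside: centre of a good grip from above, fingers outside the plates, closing along the cassette's x. Each plate's foot has an outward tooth (5 mm) that stays caught under the lip unless pushed in more than about 4 mm.
- catch_far (a joint): Catch plate on the cassette's +x side: 0 = sprung out (latched), 0.0065 m = pushed fully in (stop). The spring pushes back 2.4 N at 0 and 6.3 N at the stop; squeeze with 20 to 40 N to hold the loaded cassette by the catches.
- catch_near (a joint): The same catch on the cassette's -x side, same values.
- tray (a joint): Tray angle: 0 = level, resting on its post; grows as the bar end is lifted, stop at 1.1 rad. Trough 30 mm wide inside, 116 mm long, 31 mm high, 3 mm ridge across its open nose; 0.2 kg, damped, falls back to 0 when let go. The spacers roll over the ridge between about 0.4 and 1.0 rad.
- tray_hinge (a point): Point on the tray's hinge axis, under its open nose: loader-local (0, -9, 97) mm. The axis runs along the loader's x.
- tray_bar (a point): Centre of the tray's cross bar: round steel, 10 mm thick, parallel to the hinge, 62 mm clear between its arms, 31 mm above the tray's walls beyond its closed end; tray level, it is 126 mm horizontally (loader +y) and 62 mm up from the hinge. Pinched from above, fingers closing along the loader's y, it turns between the fingers as it swings about the hinge.
- spacer1: Brass spacer, round, 18 mm diameter, 22 mm long, about 30 g, dark bore ends; starts lying across the tray. Origin at its centre, x along its length.
- spacer2: Brass spacer, round, 18 mm diameter, 22 mm long, about 30 g, dark bore ends; starts lying across the tray. Origin at its centre, x along its length.
- spacer3: Brass spacer, round, 18 mm diameter, 22 mm long, about 30 g, dark bore ends; starts lying across the tray. Origin at its centre, x along its length.
- spacer4: Brass spacer, round, 18 mm diameter, 22 mm long, about 30 g, dark bore ends; starts lying across the tray. Origin at its centre, x along its length.
- jar: Bystander: jar 52 mm across, 70 mm tall with white cap; origin under its centre.
- spool: Bystander: grey spool 60 mm across, 42 mm tall; origin under its centre.
- screwdriver: Bystander: screwdriver lying on the mat beyond the loader; origin under its middle, x along its length.
Not all that is in view belongs to the job. Of the things shaped like the cassette, the black one is meant.

How it is judged:
By the outcome, as a careful person would: the job done as asked, in the order asked, and still so for the second after the job is handed in, while the arm keeps its last pose, push and grip.
It also fails if it takes over 51 s, if anything falls off the work surface, if the arm or the gripper's body presses on something with over 40 N, if the wrist force passes 120 N, or if a joint passes its speed limit or range.

## Working session

There is one attempt and no reset: what is moved stays moved. The work goes in short steps, each a Python script; the robot and the scene stay as the last script left them, time stands still between calls to the robot, and variables do not carry over. Pictures are saved under pics/ and viewed, and the job is handed in when it is done.

```bash
mkdir -p pics; ls; python3 - <<'E'
from rig import *
import cv2,pickle
for n in ["side","top","wrist"]:
    c=camera(n); pickle.dump(c,open(f"pics/{n}0.pkl","wb"))
    cv2.imwrite(f"pics/{n}0.png",c["pixels"][:,:,::-1]); print(n,c["fx"],c["cx"],c["cy"],c["rvec"],c["tvec"])
s=sense();print(s["time"],s["ee_pos"],s["eef_rot"],s["ft_force"],s["gripper_width"])
E
```

```text
pics
side 526.1982530765692 284.1478927882211 217.28522379758599 [ 1.07304142 -2.29219417  1.16105867] [ 385.93520181  365.46210903 1193.06243395]
top 437.9052210849172 280.4897182706941 217.30753917732517 [ 2.13092888 -2.12075026  0.17050887] [-1.35173998e-01  6.05846675e+02  1.09240919e+03]
wrist 339.193628914819 280.9783963581735 208.99978735136048 [-2.39162079  1.55481178  0.26394755] [-624.21627719  -42.30390189  380.17069913]
0.15 [ 253.47088327 -570.98919978  303.31015356] [ 9.78269070e-01  2.07338537e-01 -1.56491041e-04 -5.77019367e-04] [-0.23413242 -0.17740427 -0.24826778] 0.9996270918018668
```

View pics/side0.png

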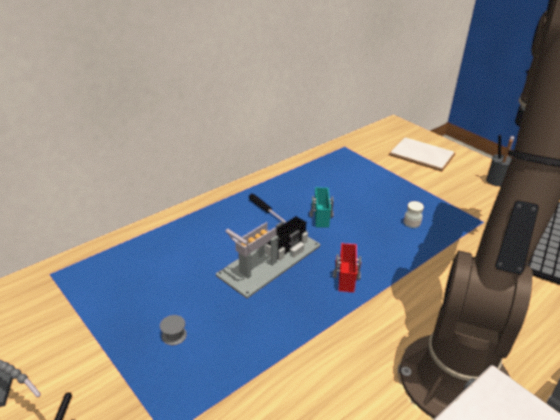

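View pics/top0.png

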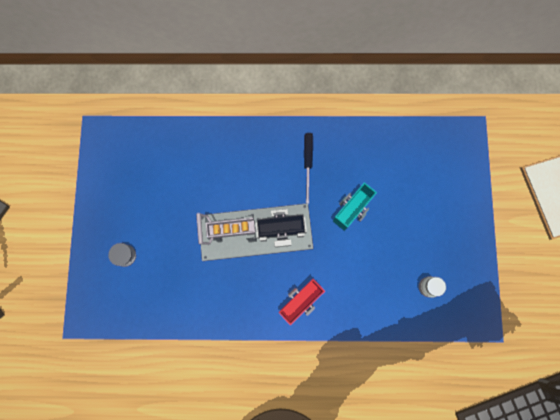

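View pics/wrist0.png

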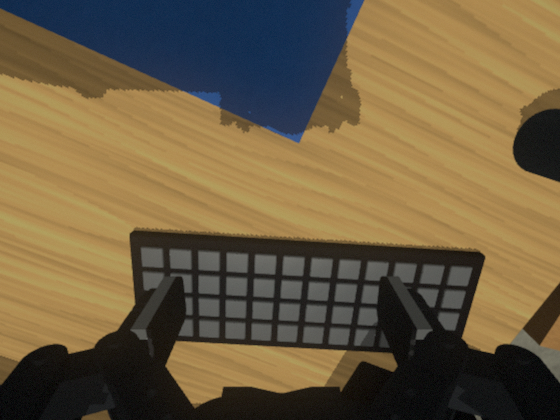

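Things shaped like the cassette in the top view are the black box in the dock (281,226), a red one (301,300) and a teal one (355,206). The black one is seated next to the tray, so I choose that. Next is a close crop to check it.

```bash
python3 - <<'E'
import cv2
a=cv2.imread("pics/top0.png")[195:270,190:320]; cv2.imwrite("pics/topc.png",cv2.resize(a,None,fx=6,fy=6,interpolation=cv2.INTER_CUBIC))
a=cv2.imread("pics/side0.png")[200:300,205:335]; cv2.imwrite("pics/sidec.png",cv2.resize(a,None,fx=6,fy=6,interpolation=cv2.INTER_CUBIC))
E
```

```text
(no output)
```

View pics/topc.png

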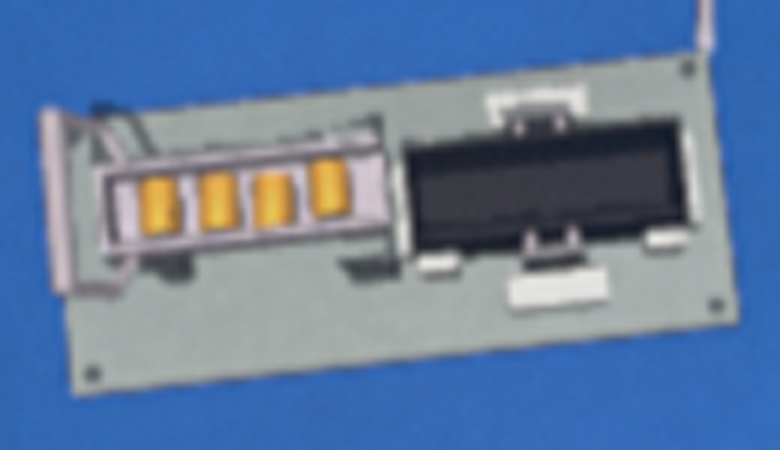

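View pics/sidec.png

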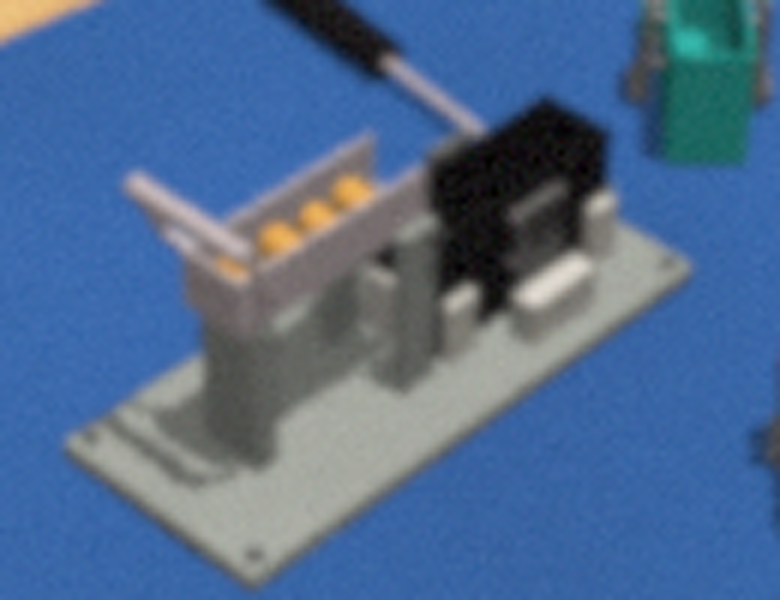

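The black box sits in the dock with its grey catches at (545,118) and (553,255) in the top crop. The tray holds four brass spacers. Next I fit the loader pose.

```bash
cat > h.py <<'E'
import numpy as np,cv2,pickle
from scipy.optimize import least_squares
def proj(c,P):
    K=np.array([[c["fx"],0,c["cx"]],[0,c["fy"],c["cy"]],[0,0,1.]])
    return cv2.projectPoints(np.array(P,float).reshape(-1,3),np.array(c["rvec"]),np.array(c["tvec"]),K,None)[0].reshape(-1,2)
def l2w(p,P):
    P=np.array(P,float).reshape(-1,3);c,s=np.cos(p[2]),np.sin(p[2])
    return np.c_[p[0]+c*P[:,0]-s*P[:,1],p[1]+s*P[:,0]+c*P[:,1],P[:,2]]
def fit(obs):
    def r(p): return np.concatenate([(proj(c,l2w(p,L))-uv).ravel() for c,L,uv in obs])
    return min((least_squares(r,[600,50,a],loss="soft_l1") for a in(-.5,0,.5)),key=lambda s:s.cost)
E
python3 - <<'E'
from h import *
T=pickle.load(open("pics/top0.pkl","rb"));S=pickle.load(open("pics/side0.pkl","rb"))
f=lambda uv,o:(np.array(uv)+.5)/6-.5+o
LT=[(62.5,-150,12),(-62.5,-150,12),(-62.5,150,12),(0,117,159),(21,-15,82),(-21,-135,82),(-21,-15,82),(21,-135,82)]
UT=f([(703,55),(740,322),(73,397),(55,200),(405,143),(690,228),(412,255),(682,120)],[190,195])
LS=[(62.5,150,12),(-62.5,150,12),(-62.5,-150,12),(0,117,159)]
US=f([(66,440),(258,588),(692,268),(188,216)],[205,200])
for o in ([(T,LT,UT)],[(S,LS,US)],[(T,LT,UT),(S,LS,US)]):
    s=fit(o);print(s.x);
    for c,L,uv in o: print((proj(c,l2w(s.x,L))-uv).round(1).tolist())
p=s.x
print(l2w(p,[(0,117,159),(0,-75,82),(0,-9,97)]))
np.save("p.npy",p)
E
```

```text
[5.72632954e+02 7.52313412e+01 1.06967961e-01]
[[-0.3, -0.1], [-1.2, 1.0], [-1.9, -0.0], [1.2, 0.4], [-0.2, 1.0], [1.0, -1.7], [0.1, -1.4], [0.5, 0.0]]
[5.72025149e+02 7.37720684e+01 1.16617068e-01]
[[-0.8, 0.6], [-0.9, -1.0], [0.5, -0.5], [1.9, 0.7]]
[5.72393654e+02 7.48944907e+01 1.09692357e-01]
[[-0.2, -0.1], [-1.1, 1.0], [-1.7, 0.2], [1.3, 0.6], [-0.1, 1.0], [1.1, -1.8], [0.3, -1.3], [0.6, -0.0]]
[[-1.4, 0.5], [-1.8, -1.0], [0.3, -0.2], [1.2, 0.6]]
[[5.59585370e+02 1.91191300e+02 1.59000000e+02]
 [5.80604092e+02 3.45253891e-01 8.20000000e+01]
 [5.73378907e+02 6.59485822e+01 9.70000000e+01]]
```

```bash
python3 - <<'E'
from h import *
from rig import *
p=np.load("p.npy");a=p[2]
q=[np.cos(a/2),np.sin(a/2),0,0]
b=l2w(p,[(0,110,159)])[0]
print(inverse_kinematics([b[0],b[1],340],q))
move_ptp([b[0],b[1],340],q)
s=sense();print(s["time"],s["joint_positions"],s["ee_pos"],s["eef_rot"])
for n in["wrist"]:
    c=camera(n);pickle.dump(c,open(f"pics/{n}1.pkl","wb"));I=c["pixels"][:,:,::-1].copy();cv2.imwrite(f"pics/{n}1.png",I)
    for P in[(62.5,-150,12),(-62.5,-150,12),(-62.5,150,12),(62.5,150,12),(0,117,159),(31,117,159),(-31,117,159),(21,-15,82),(-21,-15,82),(21,-135,82),(-21,-135,82)]:
        u=proj(c,l2w(p,[P]))[0];print(P,u.round(1))
        cv2.circle(I,tuple(int(round(x)) for x in u),3,(0,0,255),1)
    cv2.imwrite(f"pics/{n}1o.png",I)
E
```

```text
[ 0.09475032  0.44956526 -0.73071374  1.56520109  0.31096575  1.24656295
 -2.14747566]
3.0167 [ 0.0955907   0.44970177 -0.72974931  1.56515353  0.3110707   1.24663514
 -2.14721103] [560.7310285  183.27031632 339.83034803] [ 9.98535088e-01  5.41074066e-02 -7.90177781e-05  2.47001640e-04]
(62.5, -150, 12) [511.1 111.9]
(-62.5, -150, 12) [489.  216.2]
(-62.5, 150, 12) [248.  216.5]
(62.5, 150, 12) [244.3 112.3]
(0, 117, 159) [270.3 206.8]
(31, 117, 159) [269.8 167.4]
(-31, 117, 159) [270.8 243.3]
(21, -15, 82) [408.6 160.6]
(-21, -15, 82) [403.6 201.9]
(21, -135, 82) [532.5 160.5]
(-21, -135, 82) [522.5 201.7]
```

View pics/wrist1o.png

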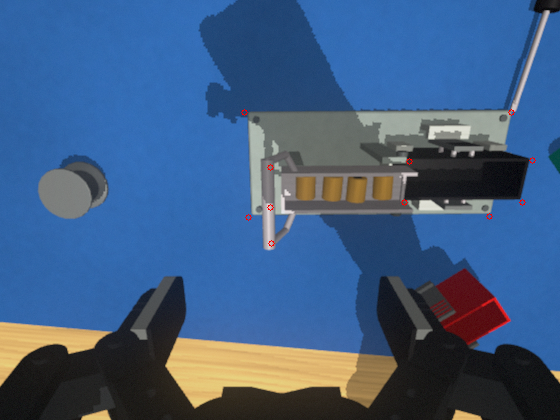

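The overlay shows the prediction is close. The bar runs from (268,160) to (268,247), with the plate corners a few pixels inside the marks at the +y end. I'll refine the fit from an enlarged crop.

```bash
python3 - <<'E'
import cv2
a=cv2.imread("pics/wrist1.png")
cv2.imwrite("pics/w1a.png",cv2.resize(a[95:260,235:395],None,fx=4.5,fy=3.6,interpolation=cv2.INTER_CUBIC))
cv2.imwrite("pics/w1b.png",cv2.resize(a[95:230,385:545],None,fx=4.5,fy=4.4,interpolation=cv2.INTER_CUBIC))
E
```

```text
(no output)
```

View pics/w1a.png

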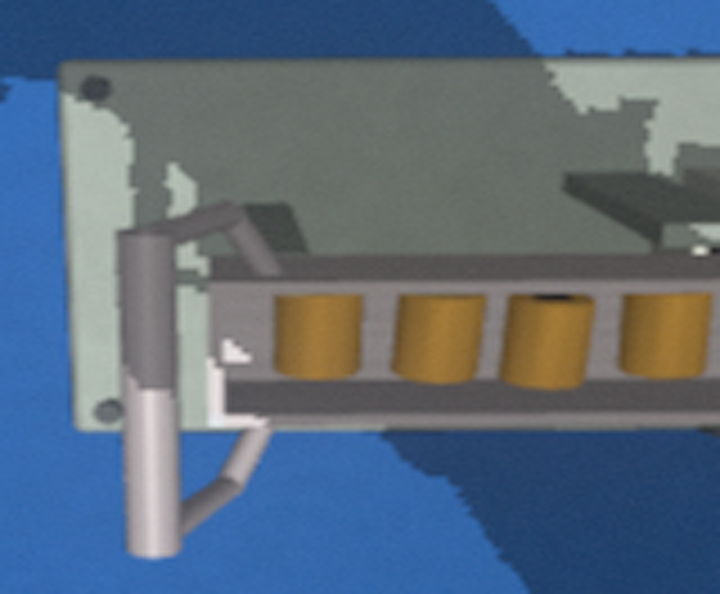

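View pics/w1b.png

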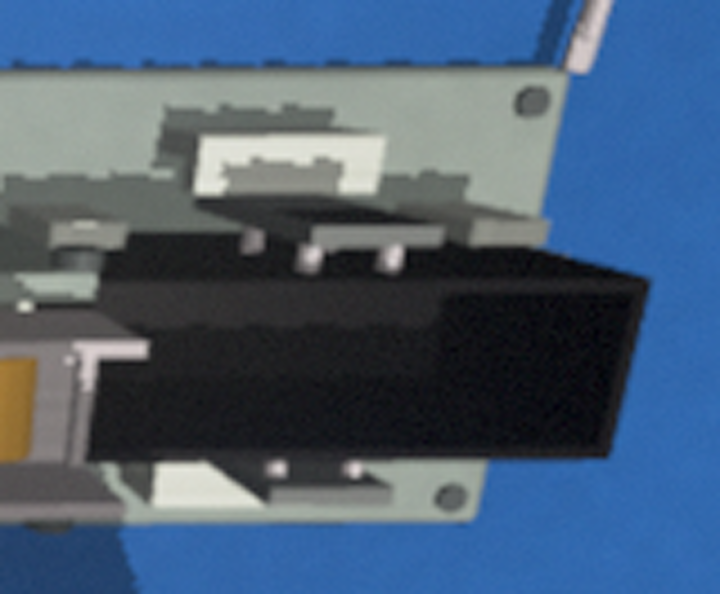

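```bash
python3 - <<'E'
from h import *
T=pickle.load(open("pics/top0.pkl","rb"));S=pickle.load(open("pics/side0.pkl","rb"));W=pickle.load(open("pics/wrist1.pkl","rb"))
f=lambda uv,o,k:(np.array(uv)+.5)/k-.5+o
LT=[(62.5,-150,12),(-62.5,-150,12),(-62.5,150,12),(0,117,159),(21,-15,82),(-21,-135,82),(-21,-15,82),(21,-135,82)]
UT=f([(703,55),(740,322),(73,397),(55,200),(405,143),(690,228),(412,255),(682,120)],[190,195],6)
LS=[(62.5,150,12),(-62.5,150,12),(-62.5,-150,12),(0,117,159)]
US=f([(66,440),(258,588),(692,268),(188,216)],[205,200],6)
LW=[(62.5,150,12),(-62.5,150,12),(0,117,159),(62.5,-150,12),(-62.5,-150,12),(21,-135,82),(-21,-135,82)]
UW=np.r_[f([(60,60),(75,430),(149,393)],[235,95],[4.5,3.6]),f([(568,72),(474,520),(650,283),(610,458)],[385,95],[4.5,4.4])]
for o in ([(W,LW,UW)],[(T,LT,UT),(S,LS,US),(W,LW,UW)]):
    s=fit(o);print(s.x)
    for c,L,uv in o: print((proj(c,l2w(s.x,L))-uv).round(1).tolist())
# wrist only with camera translation offset free
def r(v):
    c=dict(W);c["tvec"]=np.array(W["tvec"]).ravel()+v[3:6];return np.r_[(proj(c,l2w(v[:3],LW))-UW).ravel(),v[3:6]/2*.7,
      .7*(proj(T,l2w(v[:3],LT))-UT).ravel(),.7*(proj(S,l2w(v[:3],LS))-US).ravel()]
s=least_squares(r,[572,75,.11,0,0,0],loss="soft_l1");print(s.x)
W2=dict(W);W2["tvec"]=np.array(W["tvec"]).ravel()+s.x[3:6];print((proj(W2,l2w(s.x[:3],LW))-UW).round(1).tolist())
p=s.x[:3];np.save("p.npy",p);print(l2w(p,[(0,117,159)]))
E
```

```text
[5.74414023e+02 7.63909311e+01 1.09413571e-01]
[[-4.9, -1.0], [-4.4, 0.8], [0.9, 0.3], [-0.4, -1.0], [-1.6, 1.8], [2.7, -0.7], [1.5, 1.0]]
[5.73966103e+02 7.58024171e+01 1.09238994e-01]
[[-0.5, -0.7], [-1.4, 0.4], [-2.0, -0.4], [0.9, -0.0], [-0.5, 0.4], [0.8, -2.4], [-0.1, -2.0], [0.2, -0.6]]
[[-2.0, 0.3], [-2.4, -1.2], [-0.3, -0.3], [0.5, 0.4]]
[[-4.3, -0.6], [-3.9, 1.2], [1.6, 0.9], [-0.0, -0.6], [-1.3, 2.2], [3.1, -0.1], [2.0, 1.5]]
[ 5.72543594e+02  7.45245654e+01  1.10744443e-01  1.53384526e+00
 -2.60279758e+00  5.29489230e+00]
[[-1.5, 0.1], [-1.3, 0.3], [5.2, -0.2], [-1.2, -0.3], [-1.9, 1.1], [1.4, -0.6], [0.6, 0.4]]
[[559.61296277 190.80783499 159.        ]]
```

```bash
python3 - <<'E'
from h import *
C=[pickle.load(open(f"pics/{n}.pkl","rb")) for n in("top0","side0","wrist1")]
U=[np.array([(55.5)/6-.5+190,(200.5)/6-.5+195]),np.array([188.5/6-.5+205,216.5/6-.5+200]),np.array([149.5/4.5-.5+235,393.5/3.6-.5+95])]
s=least_squares(lambda x:np.concatenate([proj(c,[x])[0]-u for c,u in zip(C,U)]),[560,190,159]);print(s.x,s.fun)
E
```

```text
[562.01819666 193.45367902 159.98965076] [ 0.30891204 -0.43607263 -0.10620852  0.19940238 -0.06409466  0.13547526]
```

```bash
cat >> h.py <<'E'
def st(tag=""):
    from rig import sense
    s=sense();print(tag,round(s["time"],2),np.round(s["ee_pos"],1),np.round(s["ft_force"],1),round(s["gripper_width"],3));return s
def shot(n,name,crop=None,k=1):
    from rig import camera
    c=camera(n);pickle.dump(c,open(f"pics/{name}.pkl","wb"));I=c["pixels"][:,:,::-1]
    if crop: u0,u1,v0,v1=crop;I=I[v0:v1,u0:u1]
    cv2.imwrite(f"pics/{name}.png",cv2.resize(I,None,fx=k,fy=k,interpolation=cv2.INTER_CUBIC))
E
python3 - <<'E'
from h import *
from rig import *
st()
move_linear([562,193,160+64],rate=120,stop_force=8)
st("down")
grab(25);st("grab")
shot("side","side2",(205,335,180,300),5)
E
```

```text
3.07 [560.7 183.3 339.9] [-0.1  0.2  0.4] 1.001
down 4.18 [562.4 193.2 224.8] [0.4 0.4 1.1] 0.999
grab 4.86 [562.  193.5 224.1] [-0.3  2.3 -0.4] 0.097
```

View pics/side2.png

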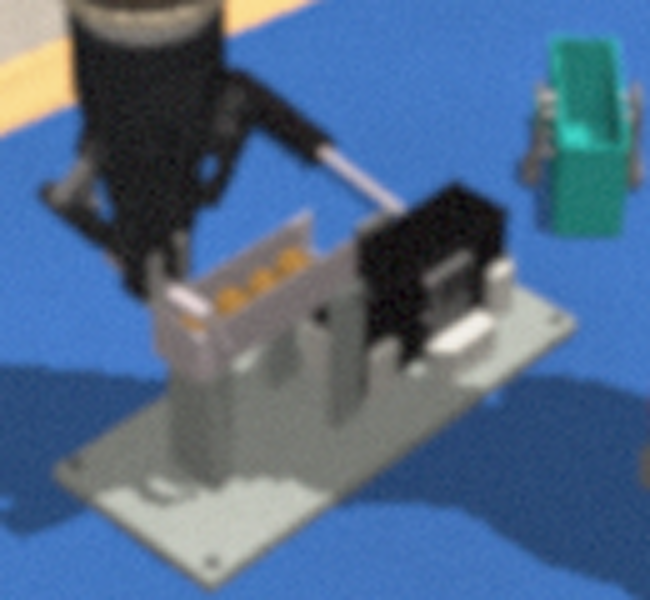

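The fingers have closed on the bar at about 8–10 mm with a small side force. The side picture shows the bar between them at crop (185,300). Next I tip the tray along the arc.

```bash
cat >> h.py <<'E'
A=0.1095
def bar(th,B=(562,193.4,224.0)):
    d=126*(np.cos(th)-1)-62*np.sin(th);z=126*np.sin(th)+62*(np.cos(th)-1)
    return [B[0]-np.sin(A)*d,B[1]+np.cos(A)*d,B[2]+z]
E
python3 - <<'E'
from h import *
from rig import *
for t in np.linspace(0.12,.84,7):
    move_linear(bar(t),rate=100); st(f"{t:.2f}")
shot("side","side3",(205,335,150,290),4)
shot("top","top3",(190,320,180,280),5)
E
```

```text
0.12 5.22 [562.9 185.5 238.9] [0.2 4.3 0.5] 0.102
0.24 5.54 [564.  176.  252.4] [0.1 5.2 1.8] 0.101
0.36 5.86 [565.2 165.  264.7] [-0.9  6.1  3.4] 0.107
0.48 6.17 [566.7 152.4 275.8] [-1.1  5.5  6.1] 0.1
0.60 6.49 [568.5 138.3 285.2] [-1.   6.4  8.5] 0.097
0.72 6.81 [570.2 122.8 292.7] [-1.6  5.   9. ] 0.105
0.84 7.12 [572.1 106.2 298. ] [-0.3  3.9  8.7] 0.101
```

View pics/side3.png

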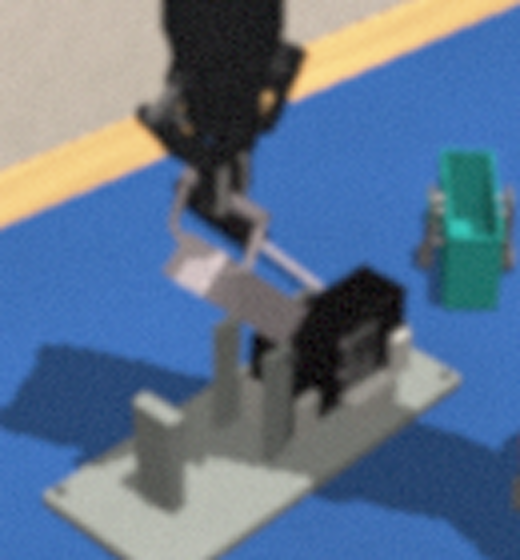

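View pics/top3.png

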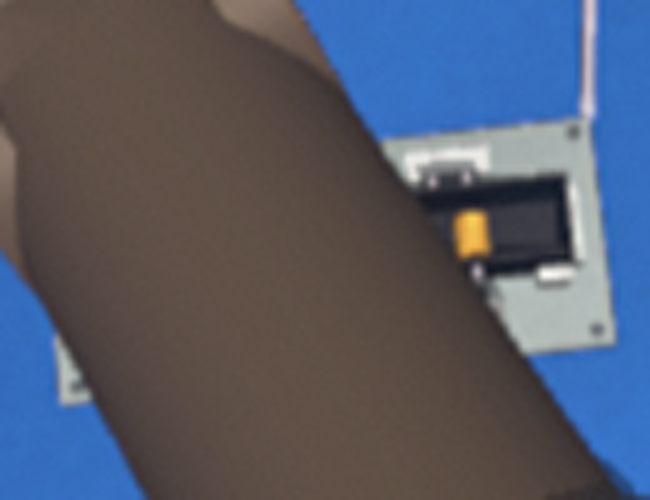

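The tray is tilted to about 0.84 rad, and one spacer is already in the cassette at top crop (470,233). I'll continue to about 1.0 rad and wait.

```bash
python3 - <<'E'
from h import *
from rig import *
for t in (.93,1.02):
    move_linear(bar(t),rate=70); st(f"{t:.2f}")
sleep(0.8);st()
shot("top","top4",(190,320,180,280),5)
shot("wrist","wrist4")
E
```

```text
0.93 7.56 [573.6  93.4 300.5] [0.1 3.  7.5] 0.099
1.02 7.89 [575.1  80.3 301.9] [2.9 1.6 3.8] 0.098
 8.69 [574.9  81.2 301.9] [4.1 1.8 1.9] 0.096
```

View pics/top4.png

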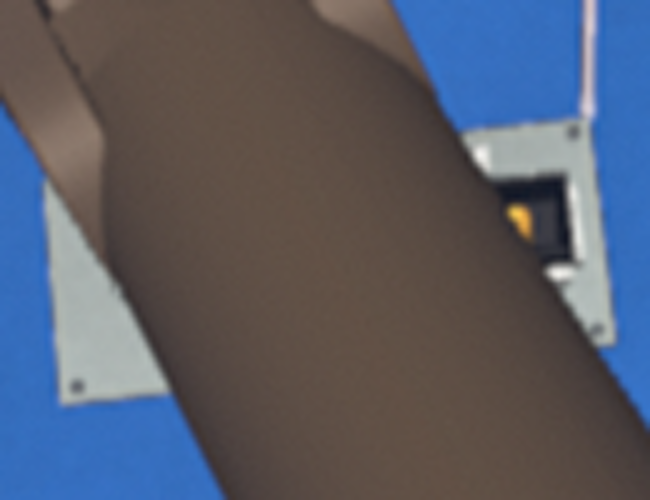

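View pics/wrist4.png

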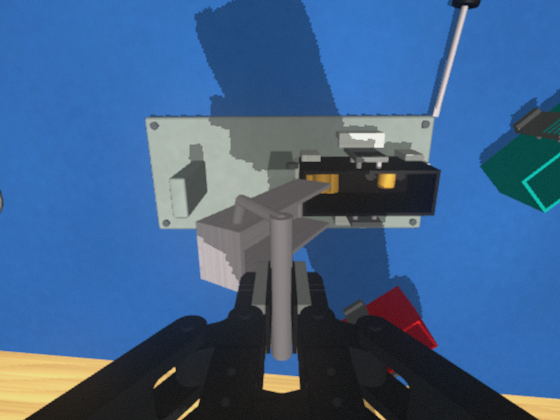

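The wrist view shows spacers in the cassette at (320,183) and (387,180), but the tray interior is hidden. I'll lower to about 0.5 rad and look before letting go.

```bash
python3 - <<'E'
from h import *
from rig import *
for t in (.88,.74,.6,.47,.35,.22,.1): move_linear(bar(t),rate=110)
st()
shot("wrist","wrist5")
E
```

```text
11.0 [562.3 186.4 235.8] [-1.4  0.9  1.3] 0.099
```

View pics/wrist5.png

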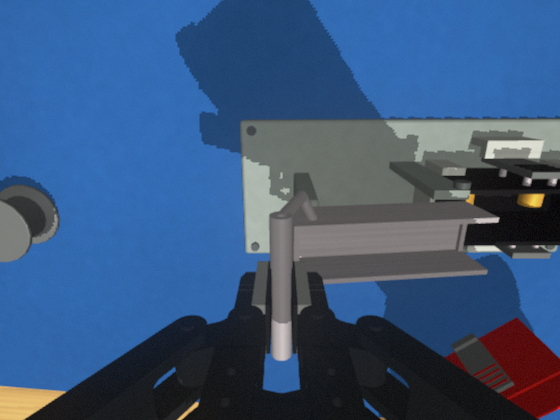

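The tray floor is empty right up to the ridge at (460,235). I'll finish lowering, release, and move above the cassette to count spacers.

```bash
python3 - <<'E'
from h import *
from rig import *
move_linear(bar(.02),rate=60);st()
gripper_open();st("open")
move_linear([562,193.4,300],rate=150)
p=[573.9,75.6,A]
g=l2w(p,[(0,-75,0)])[0];print(g)
best=None
for a in(A+np.pi/2,A-np.pi/2):
    q=[np.cos(a/2),np.sin(a/2),0,0]
    for z in (300,119): 
        j=inverse_kinematics([g[0],g[1],z],q);print(a,z,None if j is None else np.round(j,2))
E
```

```text
11.38 [561.7 191.8 226.1] [-3.2  0.7 -0.1] 0.107
open 12.11 [562.2 192.1 226.5] [-0.4 -0.6  0.7] 1.0
[582.09609818   1.04918529   0.        ]
1.6802963267948965 300 [ 0.61  0.59 -1.08  1.63  0.55  1.26 -0.47]
1.6802963267948965 119 [ 0.52  0.78 -0.94  1.81  0.77  0.96 -0.65]
-1.4612963267948966 300 [-0.74  0.49  0.97  1.74 -0.44  1.15 -2.68]
-1.4612963267948966 119 [-0.49  0.64  0.58  1.9  -0.5   0.75 -2.66]
```

```bash
python3 - <<'E'
from h import *
from rig import *
a=A+np.pi/2;q=[np.cos(a/2),np.sin(a/2),0,0]
move_ptp([582,1,280],q);st()
shot("wrist","wrist6")
c=pickle.load(open("pics/wrist6.pkl","rb"))
p=[573.9,75.6,A]
print(proj(c,l2w(p,[(21,-15,82),(21,-135,82),(-21,-135,82),(-21,-15,82),(32.5,-75,80),(-32.5,-75,80),(62.5,-150,12),(-62.5,-150,12)])).round(1).tolist())
E
```

```text
14.25 [581.8   1.5 279.7] [0.3 0.2 0.3] 0.999
[[309.1, 125.8], [305.5, 265.7], [257.8, 265.7], [254.2, 125.9], [320.9, 199.9], [242.4, 199.9], [339.0, 247.0], [224.2, 247.0]]
```

View pics/wrist6.png

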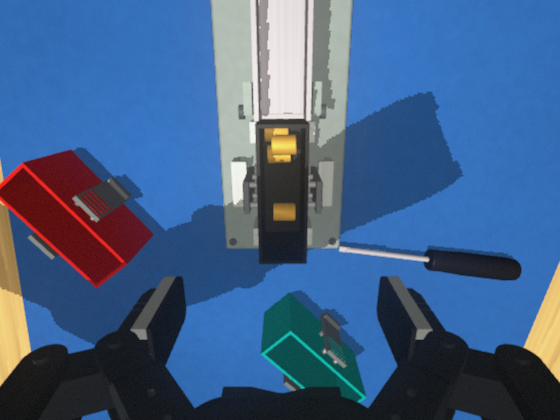

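```bash
python3 - <<'E'
import cv2
a=cv2.imread("pics/wrist6.png")
cv2.imwrite("pics/w6c.png",cv2.resize(a[105:275,205:355],None,fx=4,fy=3.5,interpolation=cv2.INTER_CUBIC))
E
```

```text
(no output)
```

View pics/w6c.png

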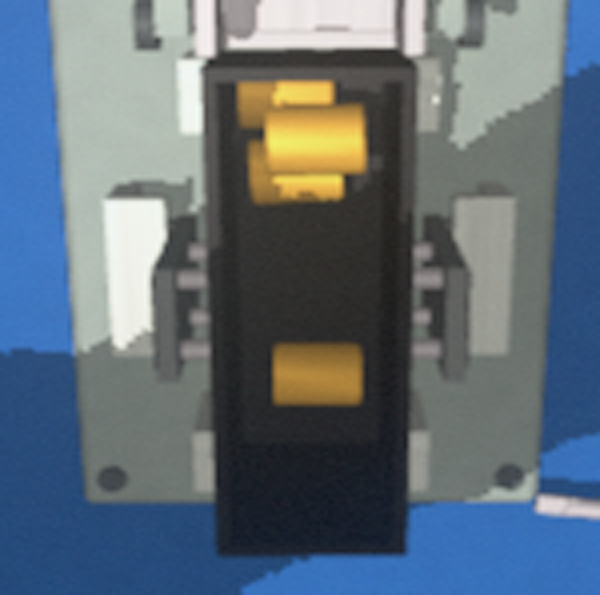

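All four spacers are in the cassette: one at crop (318,140) on top, two below it at (285,95) and (295,180), and one at (318,375). The tray is down. The cassette shows about 1–2 mm off the fit, in agreement with the bar triangulation, so I'm correcting for that and descending.

```bash
python3 - <<'E'
from h import *
from rig import *
move_linear([582.9,2.9,117],rate=110,stop_force=8);s=st("down");print(s["eef_rot"])
grab(30);st("grab");sleep(.3);st()
shot("side","side7",(230,360,170,280),5)
shot("wrist","wrist7")
E
```

```text
down 15.93 [583.3   3.  117.6] [0.5 0.2 0. ] 1.003
[6.67360400e-01 7.44734717e-01 3.69860029e-04 4.00612050e-04]
grab 16.37 [582.9   3.  118. ] [-3.7 -0.7 10. ] 0.571
 16.67 [582.9   3.  118. ] [-4.4 -1.8 10.8] 0.57
```

View pics/side7.png

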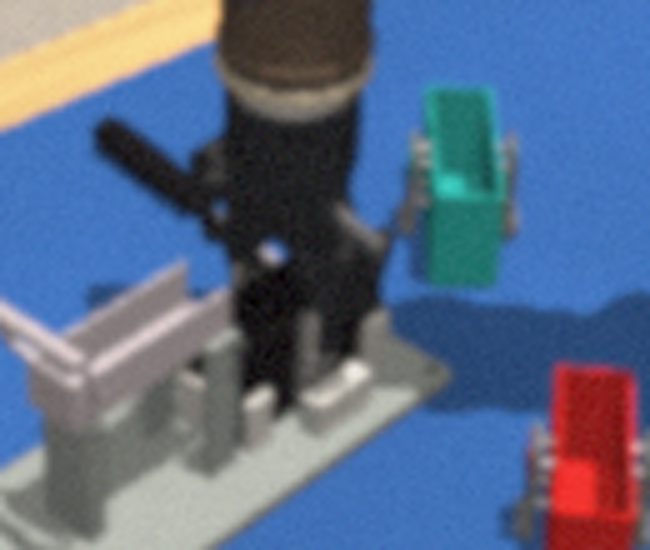

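View pics/wrist7.png

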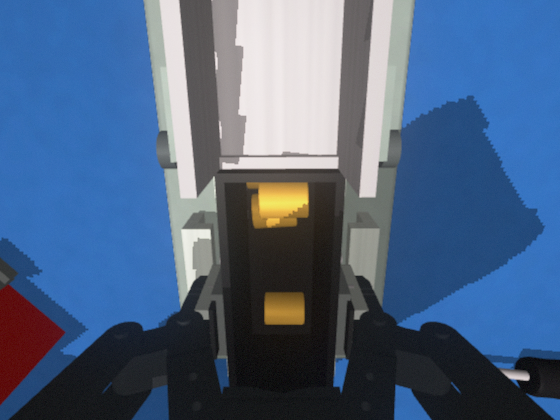

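The width reads 0.57, which with the reading's offset on the bar is about 51–52 mm, so both catches are fully in. Both fingers are symmetric in the wrist view, at (205,330) and (350,330). Next is a short guarded lift.

```bash
python3 - <<'E'
from h import *
from rig import *
r=move_linear([582.9,2.9,123],rate=30,stop_force=25);st(r)
r=move_linear([582.9,2.9,133],rate=40,stop_force=25);st(r)
shot("side","side8",(230,360,170,280),5)
E
```

```text
False 17.12 [582.8   2.7 122.9] [-0.4  0.5 -4.5] 0.571
False 17.52 [583.1   2.9 133.3] [-0.2 -0.6 -4.3] 0.566
```

View pics/side8.png

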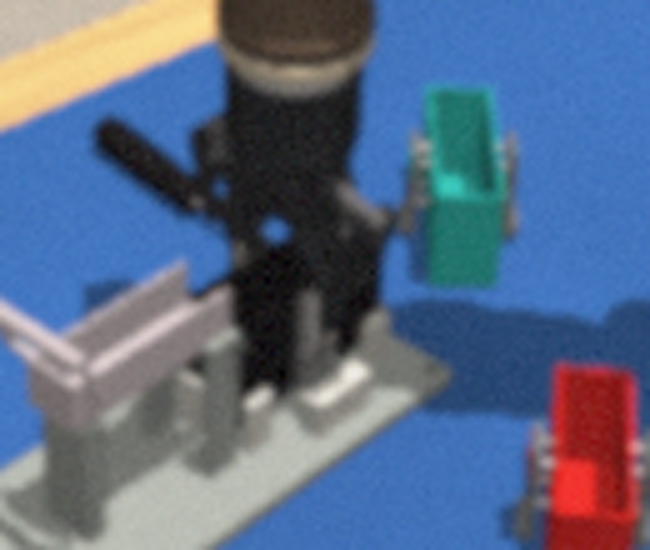

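The cassette is free: the load is 4.4 N, its own weight, and the catch teeth have cleared. I'll lift the rest of the way.

```bash
python3 - <<'E'
from h import *
from rig import *
r=move_linear([582.9,2.9,180],rate=60,stop_force=20);st(r)
r=move_linear([582.9,2.9,280],rate=80,stop_force=20);st(r)
sleep(.4);s=st();print(s["torque"],s["eef_rot"])
shot("side","side9",(190,390,140,290),4)
shot("wrist","wrist9");shot("top","top9")
E
```

```text
False 18.5 [582.7   2.7 179.7] [-0.5 -0.  -4.2] 0.566
False 19.9 [582.7   2.7 279.4] [ 0.2 -0.1 -4.5] 0.562
 20.3 [582.9   2.9 279.9] [-0.4 -0.3 -4. ] 0.566
[-0.05611003 -0.02442133 -0.05454463] [ 6.67327527e-01  7.44764371e-01 -3.80907001e-05 -4.74237481e-05]
```

View pics/side9.png

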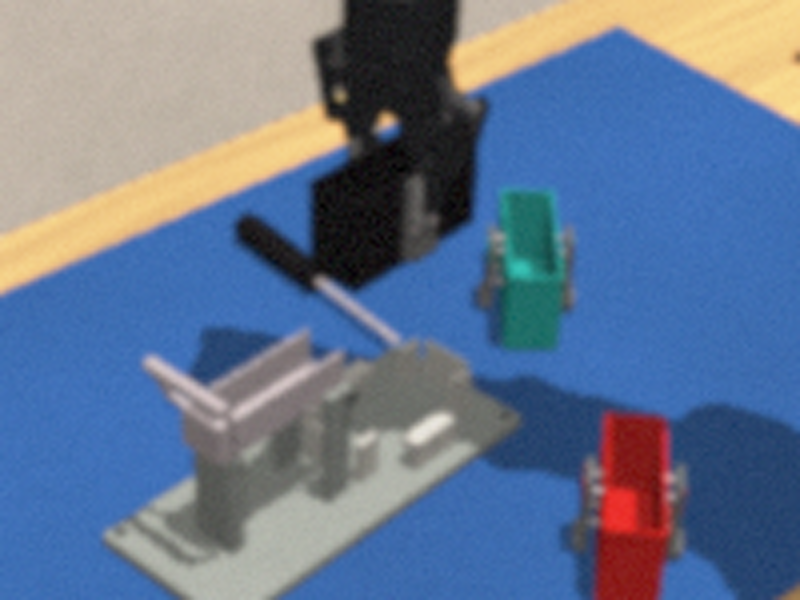

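View pics/wrist9.png

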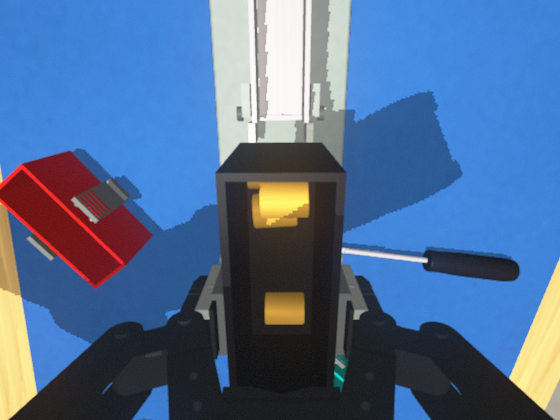

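View pics/top9.png

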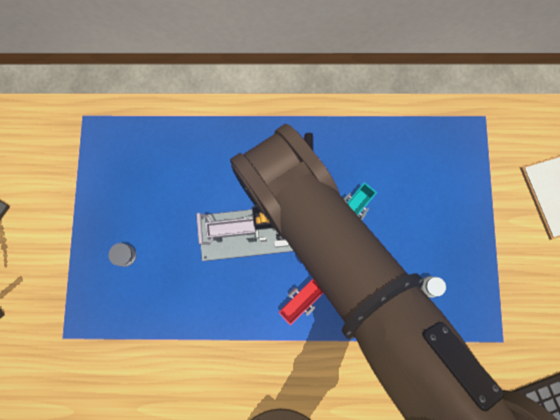

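The cassette hangs about 16 cm above its seat. The rim edge and spacers are at the same wrist-view pixels as when seated (rim at v of about 175, spacers at (283,200) and (285,308)), so it is level with no slip. The tray is down and empty, and the bystanders haven't moved. Handing in.

```bash
python3 - <<'E'
from h import *
from rig import *
st();hand_in()
E
```

```text
20.45 [582.9   2.9 280. ] [-0.4 -0.1 -4.7] 0.567
the job is handed in; nothing more can be done
```

The job is done and handed in at 20.5 s. The black cassette hangs by its pinched catches about 16 cm above its seat, with all four spacers inside.

- **Tray:** I tipped it by its bar to about 1.0 rad and lowered it to about 0.02 rad before letting go. It looked empty and level afterwards.
- **Spacers:** I counted all four in the cassette from above before gripping it. In the last picture one of the lower ones is mostly hidden under the spacer lying on top.
- **Lift:** I squeezed the catches with 30 N and lifted straight up with no jamming. The hanging load of about 4.0–4.7 N is roughly what a loaded cassette should weigh. The cassette sits in the same place in the wrist view as when it was seated, so it stayed level and did not slip.
- **Bystanders:** The spool, jar and screwdriver look unmoved.
- **Disagreement:** The loader position fitted from the pictures was 1–2 mm off from the bar and cassette as seen by the wrist camera. I corrected for this before gripping the cassette.

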